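Set the tile dryer four clicks hotter and start it

TASK

Turn the big notched dial of the tile dryer's control unit exactly four clicks clockwise (seen from above) by pushing it round with a fingertip in its notch, never going past the fourth click. Then, and not before, press the start button on the same unit fully down with a fingertip, let it come back up and move clear. Leave the stilt, the lidded pot, the spatula and the clip where they are: nothing is to be picked up.

Things in the scene. Friction and masses are not known exactly. Their poses are not given: they have to be found in the camera images.
- unit: Dryer control unit, fixed to the bench: flat white box 230 x 170 mm, 60 mm high. Origin: centre of its underside; z up. The dial's axis is 30 mm from the origin along its +x, the start button 80 mm along its -x (nearer the robot). Eight ticks round the dial mark its clicks; click 0 has the notch 105 degrees anticlockwise of the unit's +x.
- dial (a joint): Dial angle in rad, growing clockwise from above. Rests every 0.5236 rad (30 degrees): click 0 at 0 to click 7 at 3.665, stops just beyond both; starts resting on click 0, 1 or 2. A spring resists with up to about 9 N at the notch in the first half of a click, most just before midway; then from midway the dial snaps on by itself, ahead of the finger, into the next rest and stays there.
- dial_notch (a point): On the notch floor, on its centre line, 38 mm from the dial's axis, 65 mm above the bench; x points outwards along the notch, z up; turns with the dial. The dial: aluminium disc 112 mm across (thin black foot 120), top 87 mm above the bench. The notch: straight slot 50 mm wide, 22 mm deep, open above and at the rim, from 13 mm from the axis outwards.
- dial_top (a point): Centre of the dial's top face, on its vertical axis, 87 mm above the bench.
- start (a joint): Travel of the start button in m: 0 up, 0.006 fully down. A spring returns it; fully down takes 5 N.
- start_top (a point): Centre of the start button's top, 82 mm above the bench when up. A white round button 28 mm across in a steel ring 44 mm across; it moves straight down.
- stilt: Bystander: white ceramic kiln stilt, three arms, about 84 mm across and 28 mm high, loose on the bench beside the unit. Origin: centre of its underside.
- pot: Bystander: grey plastic pot with a white lid, 68 mm across, 75 mm high, loose on the bench beside the unit. Origin: centre of its underside.
- spatula: Bystander: offset spatula 245 mm long, stainless blade and black handle, 20 mm high, lying loose on the bench along its x axis beyond the unit. Origin: near its middle, on the bench.
- clip: Bystander: small steel magnetic clip, 26 mm across and about 26 mm high, loose on top of the unit beside the start button, about 60 mm from it. Origin: centre of its underside.

How it is judged:
On the way, in this order (a step that is already met when the one before it is completed fails the run):
1. the dial rests four clicks clockwise of where it started (distance of dial_notch from where it was at the start of the episode between 0.0626 and 0.0686 m), for 0.3 s.
2. the start button is pressed fully down by the fingers with the dial four clicks on (all of step 1 and value of joint start above 0.005 m and contact force between the fingers and start above 0.5 N), for 0.05 s.
At the end, for the whole second after the job is handed in: The dial rests at its fourth click clockwise from where it started (within 0.3 of a click), the start button has been pressed and is up again (within 1 mm), and the stilt, pot, spatula and clip are within 15 mm of where they stood (all of step 1 and velocity of joint dial between -0.05 and 0.05 rad/s and value of joint start below 0.001 m and distance of each of stilt, pot, spatula, clip from where it was at the start of the episode below 0.015 m); the robot touches nothing.
It fails at once if the dial is turned past the fourth click (by half a click or more) (distance of dial_notch from where it was at the start of the episode above 0.0702 m).
It fails at once if the start button is pressed before the dial has reached its fourth click (value of joint start above 0.004 m and distance of dial_notch from where it was at the start of the episode below 0.0603 m).
It fails at once if the stilt, pot, spatula or clip is pushed away or picked up (more than 20 mm) (distance of any of stilt, pot, spatula, clip from where it was at the start of the episode above 0.02 m).
It also fails if it takes over 58 s, if anything falls off the work surface, if the arm or the gripper's body presses on something with over 40 N, if the wrist force passes 120 N, or if a joint passes its speed limit or range.

ROBOT

A 7-joint arm with a two-finger parallel gripper is mounted at the origin on the work surface. World frame = base frame: x ahead of the robot, y to its left, z up, the work surface at z = 0. Lengths are in m, angles in rad, forces in N, time in s.
With the tool pointing down it reaches from about 0.4 to 0.925 m from the base axis. Payload 5.6 kg.
Tool frame: the origin (TCP) lies between the finger pads; the fingertips stand 14 mm ahead of it and the grasp point (between the pads) lies 5 mm behind it; y points along the fingers, x is the direction in which the jaws open and shut, and the axes are right-handed (so a half turn about y gives the same grasp; the last joint's range is limited). The gripper opens to 85 mm and grips with 20 to 120 N. Pads are 22 mm wide; open, the fingers measure 114 mm over their backs; the gripper's body (76 mm by 85 mm) begins 54 mm behind the grasp point. The pads swing forward as they close: fully open they stand 13 mm farther back than shut.
Start: joints at [-1.293, 0.468, -0.012, 1.603, 0.006, 1.071, -0.056], TCP at [0.205, 0.617, 0.245] pointing down, gripper open.
Joint ranges: [-2.53, 2.53], [-0.31, 2.02], [-1.57, 1.55], [0.28, 2.44], [-1.29, 4.43], [0.15, 1.84], [-2.92, 2.92]. Speed limits (rad/s): [2.57, 2.57, 3.14, 3.14, 3.14, 3.14, 3.14].

INTERFACE

Orientations are given as a 3x3 rotation matrix whose columns are the frame's x, y, z axes.
In Python, from rig import r gives the robot as it stands. The module is installed in compiled form; this text tells all that it offers.
- The arm moves only by the tool drive_tool, never from a script. Its argument "motion" is a list of rows, each a list of 7 numbers: the shift along the tool's x, y, z in m, then the turn, a rotation vector about the tool's x, y, z in rad, then the finger opening in m, from 0 to 0.0854. A call has 1 to 8 rows; each row shifts and turns the pose as measured when the row begins, along the tool's axes as they then stand; what a row does not reach is not made up. A row lasts 1/12 s, in which the tool goes at most 41.7 mm and 7.16 degrees, less where a joint would pass 70% of its speed; a pose out of reach is approached as far as the arm can. A call with a gripper value outside its range is refused whole. The fingers move at their own pace and stop on an object; "grip_force" is the grip in N (left out, the last holds). Time passes only in rows, so rows that do not move let the fingers close. It gives the time, the measured TCP pose, the force and the opening at its end, in the units of the state.
- r.state(): the state, without advancing time (a new reading comes with each control period).
- r.read_camera(name): name is "side" or "top" or "wrist"; returns a dict with "color" (420x560x3 uint8, blue, green, red), "fx", "fy", "cx", "cy" (pixels), "distortion" ([k1, k2, p1, p2, k3] as OpenCV has them; the pictures are not rectified), "T" (4x4, takes a point from camera to world coordinates). Camera axes: x right, y up, looking along -z (the intrinsics and any distortion apply to the point x, -y, -z); pixel columns grow to the right and rows downward; lengths in m; the calibration is good to about 2 mm. A picture is of the moment at which its call begins. There is no depth.
- r.sign_off(): hands the job in, once; it reports no verdict.
The state is a dict: "t": time; "qpos": joint angles; "qvel": joint speeds; "joint_torque": joint torques, N m; "tool_pos": TCP position; "eef_rot": TCP orientation; "contact_force": force on the tool from outside, world axes, zero at the start; "wrist_torque": the same for the moment, N m; "grip_width": finger opening in m.
Only numpy, scipy, OpenCV 4.12 (cv2) and the standard library are available. Lean on these libraries where they do the work, as an engineer would, in place of code of your own. Each camera call takes 0.05 s, during which the arm holds its last target.

## Working session

There is one attempt and no reset: what is moved stays moved. The work goes in short steps, Python scripts to look and compute and a tool call to move; the robot and the scene stay as the last step left them, time stands still between calls to the robot, and variables do not carry over. Pictures are saved under pics/ and viewed, and the job is handed in when it is done.

Besides the shell and the picture viewer there is one more tool, called after ">>>" in YAML: its name, and indented under it one key for each argument. drive_tool: Moves the arm, as the interface text tells. Its arguments: {"type":"object","properties":{"motion":{"type":"array","items":{"type":"array","items":{"type":"number"}}},"grip_force":{"type":"number"}},"required":["motion"]}

```bash
mkdir -p pics; python3 - <<'E'
from rig import r
import cv2,numpy as np,pickle
np.set_printoptions(precision=4,suppress=True)
d={}
for n in ["side","top","wrist"]:
    c=r.read_camera(n); d[n]=c; cv2.imwrite(f"pics/{n}0.png",c["color"])
    print(n,c["fx"],c["fy"],c["cx"],c["cy"],c["distortion"]);print(c["T"])
pickle.dump(d,open("cam0.pkl","wb"))
s=r.state();print({k:(np.array(v)) for k,v in s.items()})
E
```

```text
side 544.4226018719737 544.4226018719737 277.55417355531404 206.7838801223455 [0.063 0.    0.    0.    0.   ]
[[ 0.7751  0.4394 -0.454   0.185 ]
 [-0.6316  0.5589 -0.5374 -0.4807]
 [ 0.0176  0.7033  0.7107  0.7486]
 [ 0.      0.      0.      1.    ]]
top 457.22951416931704 457.22951416931704 279.7514967307155 215.6861163802668 [-0.0179  0.      0.      0.      0.    ]
[[ 0.0209  0.9993 -0.0319  0.5888]
 [-0.9996  0.0215  0.019   0.0599]
 [ 0.0197  0.0315  0.9993  0.9226]
 [ 0.      0.      0.      1.    ]]
wrist 341.1166635149449 341.1166635149449 279.7375837466202 210.07629991026593 [0.017 0.    0.    0.    0.   ]
[[ 0.3146 -0.9116 -0.2648  0.1382]
 [ 0.9492  0.3018  0.0887  0.6387]
 [-0.001  -0.2792  0.9602  0.3725]
 [ 0.      0.      0.      1.    ]]
{'t': array(0.15), 'qpos': array([-1.293 ,  0.4682, -0.0116,  1.6034,  0.006 ,  1.0714, -0.0563]), 'qvel': array([-0.0002, -0.0034,  0.0003, -0.0025,  0.0009, -0.0011,  0.0015]), 'joint_torque': array([  0.0004, -53.2797,   0.0215, -25.1554,   0.0115,   0.0055,
         0.    ]), 'tool_pos': array([0.2049, 0.6164, 0.2446]), 'eef_rot': array([[ 0.3154, -0.0003, -0.949 ],
       [ 0.949 , -0.0013,  0.3154],
       [-0.0013, -1.    , -0.0001]]), 'contact_force': array([ 0.312 ,  0.5653, -0.2916]), 'wrist_torque': array([-0.0131, -0.0095, -0.0026]), 'grip_width': array(0.0857)}
```

View pics/top0.png

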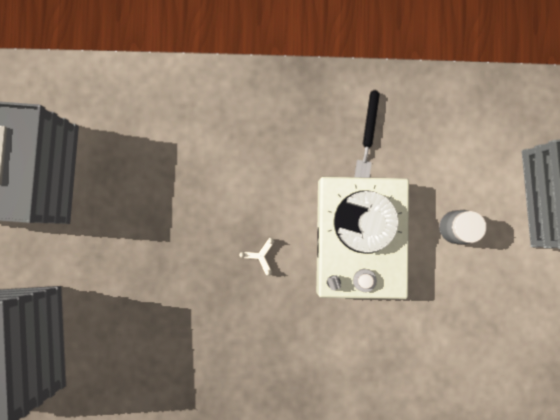

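View pics/side0.png

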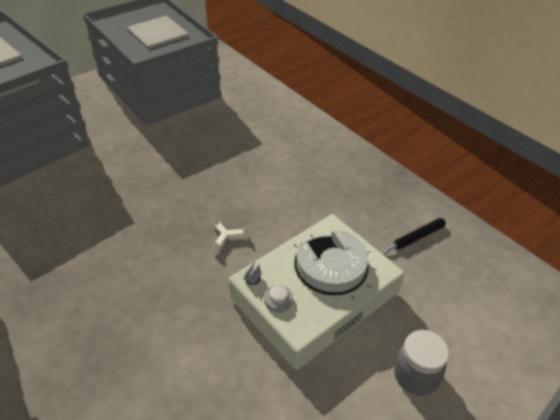

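```bash
cat > h.py <<'E'
import cv2,numpy as np,pickle
np.set_printoptions(precision=4,suppress=True)
def K(c): return np.array([[c["fx"],0,c["cx"]],[0,c["fy"],c["cy"]],[0,0,1.]])
def unproj(c,px,z):
    px=np.array(px,float).reshape(-1,1,2)
    n=cv2.undistortPoints(px,K(c),np.array(c["distortion"]))[:,0]
    d=np.c_[n[:,0],-n[:,1],-np.ones(len(n))]@c["T"][:3,:3].T
    o=c["T"][:3,3]
    return o+d*((z-o[2])/d[:,2])[:,None]
def proj(c,P):
    P=np.array(P,float).reshape(-1,3)
    q=(P-c["T"][:3,3])@c["T"][:3,:3]
    q=q*[1,-1,-1]
    return cv2.projectPoints(q,np.zeros(3),np.zeros(3),K(c),np.array(c["distortion"]))[0][:,0]
E
python3 - <<'E'
from h import *
d=pickle.load(open("cam0.pkl","rb"))
t=d["top"]["color"][160:320,290:500]
cv2.imwrite("pics/topz.png",cv2.resize(t,None,fx=3.7,fy=3.7,interpolation=cv2.INTER_CUBIC))
t=d["side"]["color"][200:380,210:420]
cv2.imwrite("pics/sidez.png",cv2.resize(t,None,fx=3.3,fy=3.3,interpolation=cv2.INTER_CUBIC))
E
```

```text
(no output)
```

View pics/topz.png

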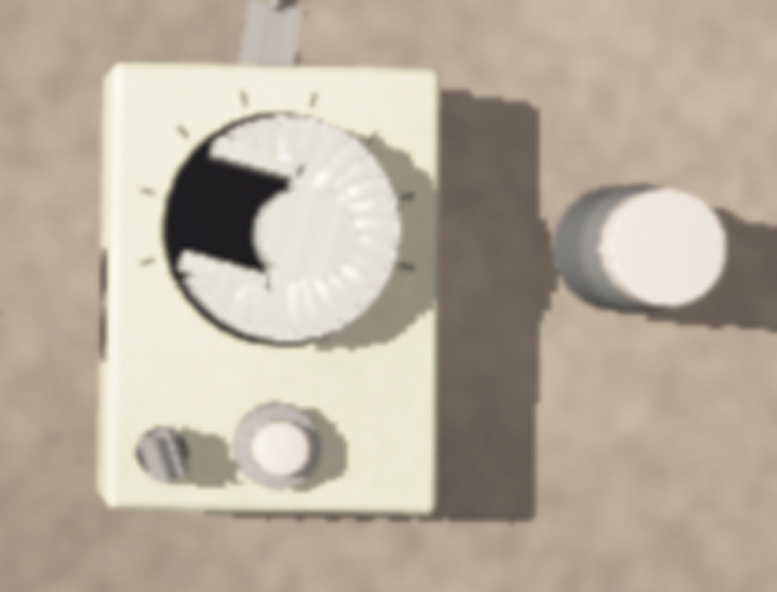

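View pics/sidez.png

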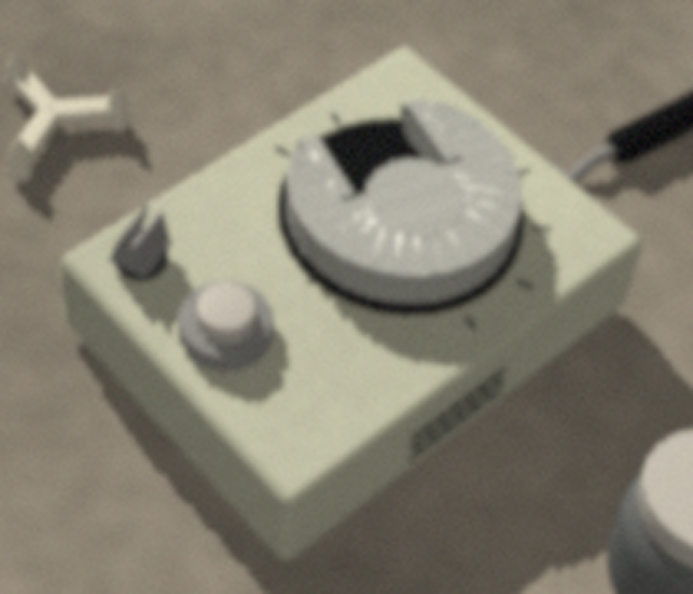

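```bash
cat > fit.py <<'E'
from h import *
from scipy.optimize import least_squares
d=pickle.load(open("cam0.pkl","rb"))
T=lambda p:(np.array(p)+.5)/3.7-.5+[290,160]
S=lambda p:(np.array(p)+.5)/3.3-.5+[210,200]
ang=np.radians(105-30*np.arange(8))
ticks={0:(148,262),1:(148,190),2:(182,130),3:(243,98),4:(314,99),5:(377,135),6:(407,196),7:(407,267)}
sticks={0:(282,152),1:(336,118),5:(524,171),6:(525,285),7:(470,322)}
def model(p):
    x,y,th,rt=p[:4]
    R=np.array([[np.cos(th),-np.sin(th),0],[np.sin(th),np.cos(th),0],[0,0,1]])
    g=lambda q: R@np.array(q)+[x,y,0]
    out=[]
    for i,v in ticks.items(): out.append((d["top"],T(v),g([.03+rt*np.cos(ang[i]),rt*np.sin(ang[i]),.06]),"t%d"%i,1))
    for i,v in sticks.items(): out.append((d["side"],S(v),g([.03+rt*np.cos(ang[i]),rt*np.sin(ang[i]),.06]),"s%d"%i,1))
    out.append((d["top"],T((281,447)),g([-.08,0,.082]),"tbtn",2))
    out.append((d["side"],S((226,304)),g([-.08,0,.082]),"sbtn",2))
    for v,sx,sy in [((115,66),1,1),((437,70),1,-1),((434,513),-1,-1)]:
        out.append((d["top"],T(v),g([sx*.115,sy*.085,.06]),"tc%d%d"%(sx,sy),1))
    for v,sx,sy in [((404,48),1,1),((637,240),1,-1),((288,498),-1,-1),((65,260),-1,1)]:
        out.append((d["side"],S(v),g([sx*.115,sy*.085,.06]),"sc%d%d"%(sx,sy),1))
    return out,g
def res(p):
    o,_=model(p)
    return np.concatenate([w*(proj(c,P)[0]-v) for c,v,P,n,w in o])
s=least_squares(res,[.55,-.1,0,.065],loss='soft_l1')
print(s.x,np.degrees(s.x[2]))
o,g=model(s.x)
for (c,v,P,n,w) in o: print(n,np.round(proj(c,P)[0]-v,2))
print("axis",g([.03,0,.087]),"btn",g([-.08,0,.082]))
print(unproj(d["top"],T((281,447)),.082),unproj(d["side"],S((226,304)),.082))
E
python3 fit.py
```

```text
[ 0.5788 -0.1159  0.0008  0.069 ] 0.047916744589549046
t0 [-1.09 -0.27]
t1 [-0.78  0.31]
t2 [-0.3   0.42]
t3 [-0.41  0.03]
t4 [-0.89  0.18]
t5 [-1.86  0.19]
t6 [-0.83  0.15]
t7 [-1.05 -0.23]
s0 [0.51 0.04]
s1 [0.19 0.38]
s5 [ 5.76 17.77]
s6 [0.04 0.13]
s7 [0.35 0.74]
tbtn [-0.25  0.54]
sbtn [0.23 0.33]
tc11 [-0.92 -1.74]
tc1-1 [ 1.   -0.78]
tc-1-1 [0.41 0.72]
sc11 [ 1.04 -2.14]
sc1-1 [ 3.98 -0.13]
sc-1-1 [0.22 2.85]
sc-11 [-2.68 -1.4 ]
axis [ 0.6088 -0.1159  0.087 ] btn [ 0.4988 -0.116   0.082 ]
[[ 0.4998 -0.1164  0.082 ]] [[ 0.499  -0.1153  0.082 ]]
```

View pics/wrist0.png

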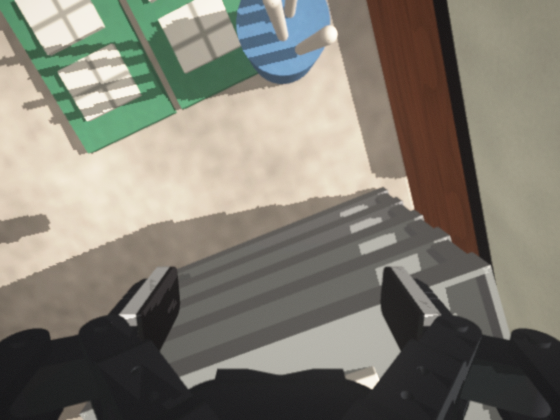

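```bash
python3 - <<'E'
from h import *
d=pickle.load(open("cam0.pkl","rb"))
for z in (0,.1,.2,.3):
    print(z,unproj(d["top"],[(2,290),(63,288),(63,385),(5,405),(40,222)],z)[:,:2].round(3).tolist())
    print('  side',unproj(d["side"],[(70,140),(65,62)],z)[:,:2].round(3).tolist())
E
```

```text
0 [[0.458, 0.595], [0.464, 0.473], [0.272, 0.467], [0.23, 0.581], [0.595, 0.523]]
  side [[0.439, 0.519], [0.565, 0.822]]
0.1 [[0.472, 0.537], [0.478, 0.428], [0.306, 0.423], [0.269, 0.525], [0.595, 0.473]]
  side [[0.405, 0.385], [0.514, 0.648]]
0.2 [[0.486, 0.479], [0.491, 0.383], [0.341, 0.379], [0.308, 0.468], [0.594, 0.423]]
  side [[0.371, 0.252], [0.464, 0.474]]
0.3 [[0.5, 0.421], [0.505, 0.339], [0.375, 0.334], [0.347, 0.412], [0.593, 0.373]]
  side [[0.337, 0.118], [0.413, 0.3]]
```

>>> drive_tool:
  motion:
    - [0,-0.04,0,0,0,0,0]
    - [0,-0.04,0,0,0,0,0]
    - [0,-0.04,0,0,0,0,0]
    - [-0.012,-0.02,-0.014,0,0,0,0]
    - [-0.024,0,-0.028,0,0,0,0]
    - [-0.024,0,-0.028,0,0,0,0]
    - [-0.024,0,-0.028,0,0,0,0]
    - [-0.024,0,-0.028,0,0,0,0]
  grip_force: 40

```text
t: 0.82
tool_pos: [0.2854, 0.4756, 0.3862]
eef_rot: [[0.299, -0.006, -0.954], [0.954, -0.008, 0.299], [-0.009, -1.0, 0.003]]
contact_force: [1.4, -0.6, -0.2]
grip_width: -0.0001
```

>>> drive_tool:
  motion:
    - [-0.025,0,-0.028,0,0,0,0]
    - [-0.025,0,-0.028,0,0,0,0]
    - [-0.025,0,-0.028,0,0,0,0]
    - [-0.025,0,-0.028,0,0,0,0]
    - [-0.025,0,-0.028,0,0,0,0]
    - [-0.025,0,-0.028,0,0,0,0]
    - [-0.025,0,-0.028,0,0,0,0]
    - [-0.025,0,-0.028,0,0,0,0]

```text
t: 1.48
tool_pos: [0.4434, 0.203, 0.3869]
eef_rot: [[0.297, -0.007, -0.955], [0.955, -0.007, 0.297], [-0.008, -1.0, 0.004]]
contact_force: [0.6, 1.5, 0.4]
grip_width: 0.0002
```

```bash
cat >> h.py <<'E'
AX=np.array([.609,-.116])
def togo(s,psi=None,rad=.038,off=0.,z=None,rx=None,target=None):
    """tool-frame shift + rotvec to put TCP at notch-frame point (rad,-off) of dial whose notch points at psi deg; tool x along azimuth rx deg, y down"""
    from scipy.spatial.transform import Rotation as Ro
    p=np.array(s["tool_pos"]);R=np.array(s["eef_rot"])
    if target is None:
        a=np.radians(psi); target=np.r_[AX+rad*np.array([np.cos(a),np.sin(a)])-off*np.array([-np.sin(a),np.cos(a)]),p[2] if z is None else z]
    b=np.radians(rx); X=np.array([np.cos(b),np.sin(b),0]);Y=np.array([0,0,-1.]);Rt=np.c_[X,Y,np.cross(X,Y)]
    return R.T@(np.array(target)-p), Ro.from_matrix(R.T@Rt).as_rotvec()
E
python3 - <<'E'
from h import *
from rig import r
s=r.state();print(s["t"],s["tool_pos"],s["qpos"]);print(togo(s,75,.038,0,.2,75))
E
```

```text
1.4833 [0.4434 0.203  0.3869] [-0.7694  0.0604  0.2858  1.813  -0.0148  1.2796  0.7896]
(array([-0.2159,  0.1876, -0.2522]), array([-0.0045, -0.0397, -0.0083]))
```

>>> drive_tool:
  motion:
    - [-0.026,0,-0.03,0,-0.01,0,0]
    - [-0.026,0,-0.03,0,-0.01,0,0]
    - [-0.026,0,-0.03,0,-0.01,0,0]
    - [-0.026,0,-0.03,0,-0.01,0,0]
    - [-0.026,0.01,-0.03,0,0,0,0]
    - [-0.026,0.02,-0.03,0,0,0,0]
    - [-0.026,0.025,-0.03,0,0,0,0]
    - [-0.01,0.03,-0.015,0,0,0,0]

```text
t: 2.15
tool_pos: [0.6102, -0.0526, 0.3129]
eef_rot: [[0.26, 0.009, -0.965], [0.965, -0.006, 0.26], [-0.003, -1.0, -0.011]]
contact_force: [-0.2, -0.8, 0.9]
grip_width: 0.0002
```

```bash
python3 - <<'E'
from h import *
from rig import r
s=r.state();print(s["t"],s["tool_pos"],s["qpos"]);print(togo(s,75,.038,0,.16,75))
E
```

```text
2.15 [ 0.6102 -0.0526  0.3129] [-0.358   0.3562  0.5048  1.6589 -0.1797  1.1636  1.4973]
(array([-0.023 ,  0.1531, -0.0137]), array([ 0.0106, -0.0017, -0.0032]))
```

>>> drive_tool:
  motion:
    - [-0.012,0.04,-0.007,0.005,0,0,0]
    - [-0.009,0.04,-0.005,0.005,0,0,0]
    - [-0.004,0.04,-0.003,0,0,0,0]
    - [0,0.03,0,0,0,0,0]
    - [0,0,0,0,0,0,0]

```text
t: 2.57
tool_pos: [0.6174, -0.0894, 0.1527]
eef_rot: [[0.27, -0.007, -0.963], [0.963, -0.007, 0.27], [-0.009, -1.0, 0.005]]
contact_force: [-1.0, 0.9, 0.8]
grip_width: 0.0004
```

```bash
cat > look.py <<'E'
import sys
from h import *
from rig import r
n=sys.argv[1]
for c,(x,y,w,h) in {"side":(210,170,230,190),"top":(290,150,210,160),"wrist":(0,0,560,420)}.items():
    if len(sys.argv)>2 and c not in sys.argv[2:]: continue
    k=r.read_camera(c); im=k["color"][y:y+h,x:x+w]
    f=min(800/w,600/h)*.95 if c!="wrist" else 1
    cv2.imwrite(f"pics/{c}{n}.png",cv2.resize(im,None,fx=f,fy=f,interpolation=cv2.INTER_CUBIC))
    pickle.dump(k,open(f"{c}{n}.pkl","wb"))
    print(c,f,x,y)
s=r.state();print(s["t"],s["tool_pos"],s["qpos"],s["contact_force"])
E
python3 look.py 1; python3 - <<'E'
from h import *
from rig import r
s=r.state();print(togo(s,75,.038,0,.086,75))
E
```

```text
side 3.0 210 170
top 3.5625 290 150
wrist 1 0 0
2.7167 [ 0.6223 -0.0895  0.1605] [-0.2505  0.5484  0.4583  1.7566 -0.2908  0.8977  1.6297] [-0.1854 -0.0696  0.9561]
(array([0.0094, 0.0744, 0.0066]), array([ 0.0077, -0.0101, -0.0057]))
```

View pics/side1.png

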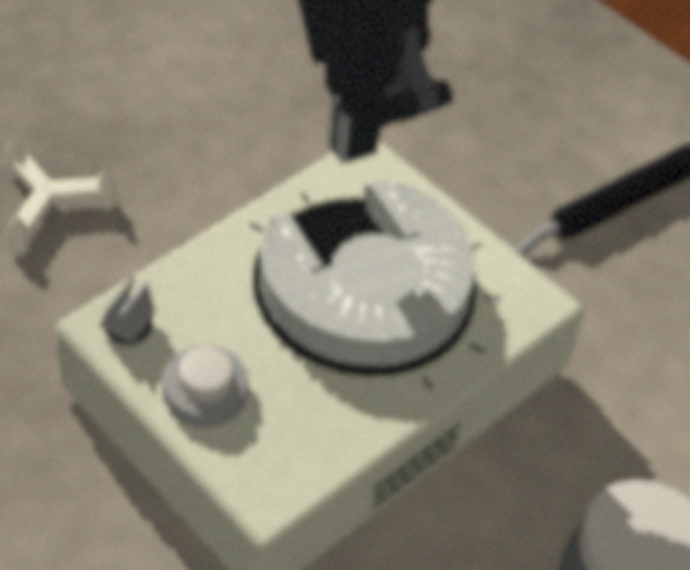

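View pics/wrist1.png

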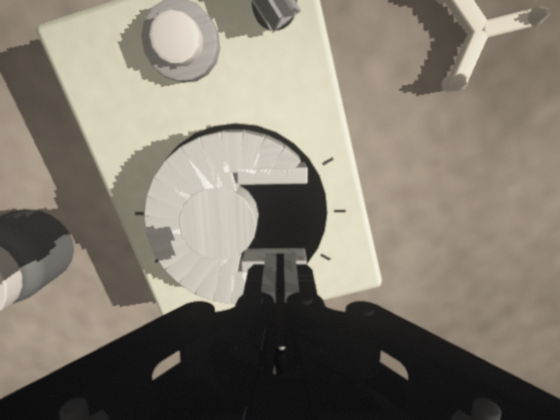

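View pics/top1.png

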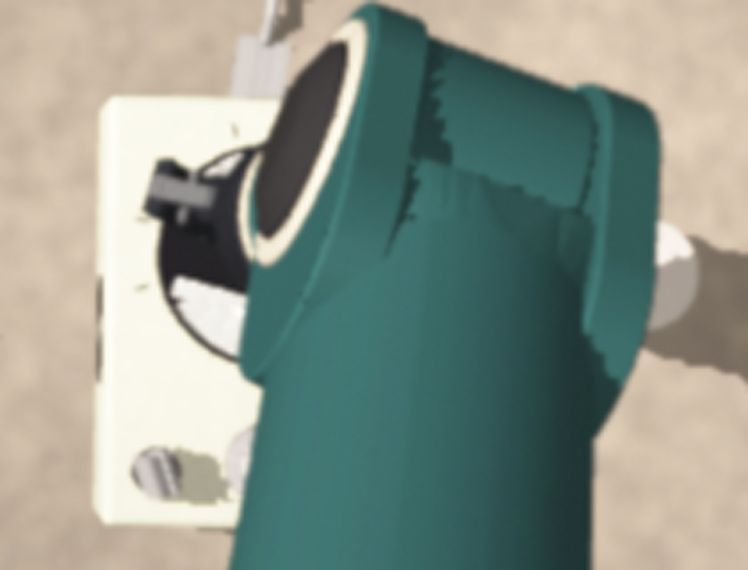

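```bash
python3 - <<'E'
from h import *
from scipy.optimize import least_squares
c=pickle.load(open("wrist1.pkl","rb"))
t={0:(328,161),1:(340,211),2:(325,257),7:(139,213),6:(158,261)}
ang=np.radians(105-30*np.arange(8))
def res(p):
    x,y,th,rt=p; o=[]
    for i,v in t.items(): o.append(proj(c,[x+.03*np.cos(th)+rt*np.cos(ang[i]+th),y+.03*np.sin(th)+rt*np.sin(ang[i]+th),.06])[0]-v)
    o.append(proj(c,[x-.08*np.cos(th),y-.08*np.sin(th),.082])[0]-(176,36))
    return np.concatenate(o)
s=least_squares(res,[.58,-.116,0,.069]);print(s.x,s.fun.reshape(-1,2))
x,y,th,_=s.x
print("axis",x+.03*np.cos(th),y+.03*np.sin(th),"btn",x-.08*np.cos(th),y-.08*np.sin(th), np.degrees(th))
# walls of notch top corners
P=unproj(c,[(305,167),(305,250),(238,172),(243,248)],.087);print(P)
from rig import r
print(r.state()["tool_pos"])
E
```

```text
[ 0.5808 -0.1161 -0.0021  0.0696] [[ 0.6105  0.4185]
 [ 0.4602  0.6592]
 [ 0.4419  1.0215]
 [ 0.4153 -0.2122]
 [ 0.3076 -2.14  ]
 [-1.7488  0.2195]]
axis 0.610848020421464 -0.11619931461527848 btn 0.5008482739585252 -0.11596314076154943 -0.12301614042181859
[[ 0.5877 -0.0655  0.087 ]
 [ 0.6386 -0.0785  0.087 ]
 [ 0.58   -0.1043  0.087 ]
 [ 0.6269 -0.1158  0.087 ]]
[ 0.6223 -0.0895  0.1605]
```

>>> drive_tool:
  motion:
    - [0.01,0.02,0.006,0.007,-0.01,-0.005,0]
    - [0,0.015,0,0,0,0,0]
    - [0,0.005,0,0,0,0,0]
    - [0,0,0,0,0,0,0]

```text
t: 3.05
tool_pos: [0.6276, -0.0769, 0.1321]
eef_rot: [[0.255, 0.022, -0.967], [0.967, 0.0, 0.256], [0.006, -1.0, -0.021]]
contact_force: [-0.6, 1.0, 1.2]
grip_width: -0.0001
```

```bash
sed -i 's/AX=np.array.*/AX=np.array([.610,-.116])/' h.py; python3 - <<'E'
from h import *
from rig import r
s=r.state();print(s["tool_pos"],togo(s,75,.038,0,.086,75))
E
```

```text
[ 0.6276 -0.0769  0.1321] (array([-0.0045,  0.046 ,  0.0079]), array([0.0208, 0.0034, 0.0059]))
```

>>> drive_tool:
  motion:
    - [-0.003,0.01,0.006,0.02,0,0.005,0]
    - [0,0.01,0,0,0,0,0]
    - [0,0,0,0,0,0,0]
    - [0,0,0,0,0,0,0]

```text
t: 3.38
tool_pos: [0.6246, -0.0783, 0.1168]
eef_rot: [[0.254, 0.009, -0.967], [0.967, 0.001, 0.254], [0.003, -1.0, -0.009]]
contact_force: [-0.0, 0.3, 0.0]
grip_width: 0.0001
```

```bash
cat > st.py <<'E'
import sys
from h import *
from rig import r
a=[float(v) for v in sys.argv[1:]]
s=r.state();p=np.array(s["tool_pos"]);R=np.array(s["eef_rot"])
q=p[:2]-AX; phi=np.degrees(np.arctan2(q[1],q[0]))
rx=np.degrees(np.arctan2(R[1,0],R[0,0]))
print("t",s["t"],"pos",p,"polar",np.hypot(*q),phi,"toolx az",rx,"F",s["contact_force"])
if a:
  sh,ro=togo(s,a[0],a[1],a[2],a[3],a[4]);print("shift",sh,"rot",ro)
E
python3 st.py 75 .038 0 .086 75
```

```text
t 3.3833 pos [ 0.6246 -0.0783  0.1168] polar 0.04044413341779208 68.85845564924688 toolx az 75.26343814355293 F [-0.0211  0.3429  0.0146]
shift [-0.0023  0.0308  0.0046] rot [0.0088 0.0046 0.0032]
```

>>> drive_tool:
  motion:
    - [-0.002,0.013,0.004,0.008,0,0.003,0]
    - [0,0.01,0,0,0,0,0]
    - [0,0.006,0,0,0,0,0]
    - [0,0,0,0,0,0,0]
    - [0,0,0,0,0,0,0]

```text
t: 3.8
tool_pos: [0.6197, -0.0797, 0.0846]
eef_rot: [[0.255, -0.001, -0.967], [0.967, -0.0, 0.255], [-0.0, -1.0, 0.001]]
contact_force: [0.4, -0.6, 0.6]
grip_width: 0.0001
```

```bash
python3 st.py 75 .038 0.01 .086 75; python3 look.py 2 side wrist
```

```text
t 3.8 pos [ 0.6197 -0.0797  0.0846] polar 0.03752553415414203 75.08207205021603 toolx az 75.22368521108456 F [ 0.4247 -0.6129  0.591 ]
shift [ 0.0004 -0.0014 -0.0101] rot [-0.0005  0.0039 -0.0005]
side 3.0 210 170
wrist 1 0 0
3.9 [ 0.6198 -0.0797  0.085 ] [-0.2232  0.6461  0.4057  1.7944 -0.3471  0.7721  1.6736] [ 0.0593 -0.1926  0.6723]
```

View pics/side2.png

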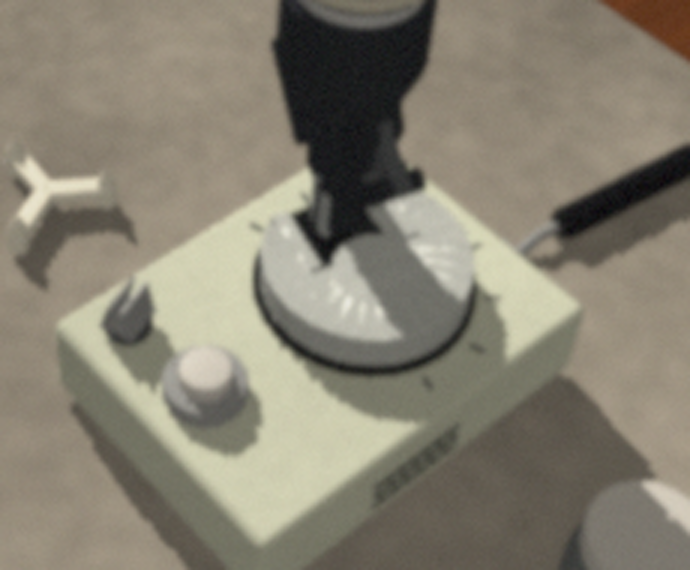

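View pics/wrist2.png

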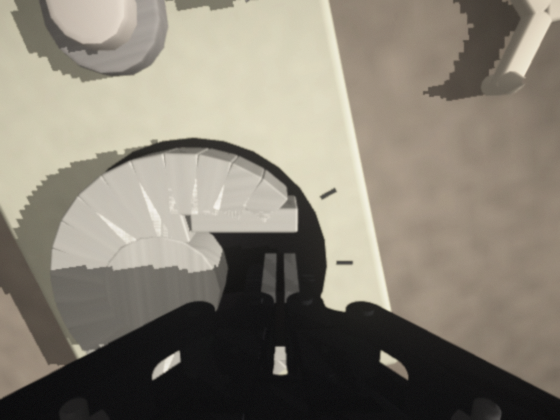

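>>> drive_tool:
  motion:
    - [0,0,-0.007,0,0,0,0]
    - [0,0,-0.005,0,0,0,0]
    - [0,0,-0.002,0,0,0,0]
    - [0,0,0,0,0,0,0]

```text
t: 4.23
tool_pos: [0.6338, -0.0837, 0.0856]
eef_rot: [[0.255, -0.003, -0.967], [0.967, 0.0, 0.255], [-0.0, -1.0, 0.003]]
contact_force: [-2.1, 0.7, 0.7]
grip_width: -0.0001
```

```bash
python3 st.py 75 .038 0.014 .086 75
```

```text
t 4.2333 pos [ 0.6338 -0.0837  0.0856] polar 0.0400934870394736 53.61035060711855 toolx az 75.22163627037996 F [-2.1384  0.7016  0.6871]
shift [ 0.0007 -0.0004  0.0006] rot [-0.0025  0.0039 -0.0004]
```

>>> drive_tool:
  motion:
    - [-0.0013,0,-0.0035,0,0.087,0,0]
    - [-0.0013,0,-0.0035,0,0.087,0,0]
    - [-0.0013,0,-0.0035,0,0.087,0,0]

```text
t: 4.48
tool_pos: [0.639, -0.0869, 0.0855]
eef_rot: [[0.502, -0.012, -0.865], [0.865, 0.008, 0.502], [0.001, -1.0, 0.014]]
contact_force: [-4.9, 2.9, 4.6]
grip_width: 0.0001
```

```bash
python3 st.py 60 .038 0.014 .086 60
```

```text
t 4.4833 pos [ 0.639  -0.0869  0.0855] polar 0.04107176388456802 45.04169898469594 toolx az 59.86524016328484 F [-4.9409  2.8757  4.5848]
shift [-0.0017 -0.0005 -0.0034] rot [-0.0144 -0.0023  0.0014]
```

>>> drive_tool:
  motion:
    - [-0.0018,0,-0.004,-0.01,0.03,0,0]
    - [-0.0013,0,-0.004,0,0.06,0,0]

```text
t: 4.65
tool_pos: [0.6432, -0.0915, 0.0854]
eef_rot: [[0.581, -0.007, -0.814], [0.814, 0.006, 0.581], [0.001, -1.0, 0.009]]
contact_force: [1.0, -0.3, -0.3]
grip_width: -0.0002
```

```bash
python3 st.py 60 .038 0.014 .086 60
```

```text
t 4.65 pos [ 0.6432 -0.0915  0.0854] polar 0.04120679780653673 36.39892906101353 toolx az 54.46168507094171 F [ 0.9923 -0.2922 -0.3475]
shift [-0.     -0.0006  0.0025] rot [-0.0091 -0.0967  0.0018]
```

```bash
python3 look.py 3 wrist; python3 st.py 45 .038 0.014 .086 45
```

```text
wrist 1 0 0
4.7 [ 0.6442 -0.0925  0.0856] [-0.2559  0.7003  0.4947  1.7259 -0.4333  0.8318  1.3855] [ 0.9063 -0.7839  0.0845]
t 4.7 pos [ 0.6442 -0.0925  0.0856] polar 0.04152985518553248 34.49680412796715 toolx az 54.22449598199355 F [ 0.9063 -0.7839  0.0845]
shift [-0.0038 -0.0005 -0.0059] rot [-0.0072  0.161   0.0008]
```

View pics/wrist3.png

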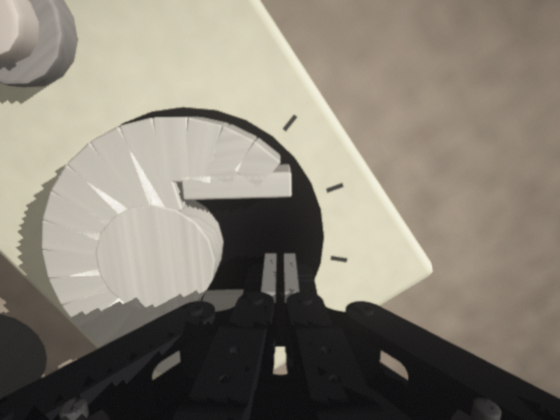

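```bash
cat > wall.py <<'E'
import sys
from h import *
n=sys.argv[1]; v=[float(a) for a in sys.argv[2:]]
c=pickle.load(open(f"wrist{n}.pkl","rb"))
z=.087
P=unproj(c,np.array(v).reshape(-1,2),z)[:,:2]
d=P[1]-P[0];print(P,"az",np.degrees(np.arctan2(d[1],d[0])))
for Q in P:
    q=Q-AX; a=np.arctan2(q[1],q[0]); print("notch dir from trailing wall point",np.degrees(a-np.arcsin(.025/np.hypot(*q))))
E
python3 wall.py 3 185 181 290 166
```

```text
[[ 0.5861 -0.0944]
 [ 0.6044 -0.0589]] az 62.67894295244309
notch dir from trailing wall point 87.04998327665557
notch dir from trailing wall point 69.744218766953
```

```bash
python3 wall.py 3 183 199 290 196;python3 wall.py 2 192 232 298 232; python3 - <<'E'
from h import *
c=pickle.load(open("wrist3.pkl","rb"));
# predicted outline for psi
im=c["color"].copy()
for psi,col in ((60,(0,0,255)),(45,(0,255,0))):
    a=np.radians(psi);u=np.array([np.cos(a),np.sin(a)]);v=np.array([-u[1],u[0]])
    for zz in (.087,.065):
        pts=[np.r_[AX+x*u+y*v,zz] for x,y in ((.05,.025),(.013,.025),(.013,-.025),(.05,-.025))]
        q=proj(c,pts).astype(int); cv2.polylines(im,[q.reshape(-1,1,2)],False,col,1)
for k in range(8):
    b=np.radians(105-30*k); cv2.circle(im,tuple(int(t) for t in proj(c,[*(AX+.0696*np.array([np.cos(b),np.sin(b)])),.06])[0]),4,(255,0,0),1)
cv2.imwrite("pics/ov3.png",im)
E
```

```text
[[ 0.591  -0.0995]
 [ 0.6139 -0.0655]] az 56.14412879012379
notch dir from trailing wall point 55.07921612597602
notch dir from trailing wall point 56.07435293654159
[[ 0.5868 -0.1065]
 [ 0.5973 -0.0665]] az 75.25483476838242
notch dir from trailing wall point 72.22196381374063
notch dir from trailing wall point 75.07540733257898
```

View pics/ov3.png

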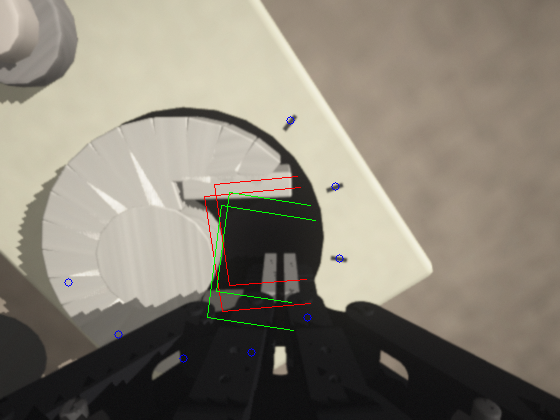

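>>> drive_tool:
  motion:
    - [0,0,0,0,0,0,0]
    - [0,0,0,0,0,0,0]

```text
t: 4.87
tool_pos: [0.6452, -0.0926, 0.0859]
eef_rot: [[0.583, -0.003, -0.813], [0.813, 0.004, 0.583], [0.002, -1.0, 0.005]]
contact_force: [0.3, -0.2, 0.3]
grip_width: 0.0003
```

```bash
cat > ov.py <<'E'
import sys
from h import *
n=sys.argv[1]; c=pickle.load(open(f"wrist{n}.pkl","rb"));im=c["color"].copy()
cols=[(0,0,255),(0,255,0),(255,0,255)]
for psi,col in zip(map(float,sys.argv[2:]),cols):
    a=np.radians(psi);u=np.array([np.cos(a),np.sin(a)]);v=np.array([-u[1],u[0]])
    pts=[np.r_[AX+x*u+y*v,.087] for x,y in ((.05,.025),(.013,.025),(.013,-.025),(.05,-.025))]
    q=proj(c,pts).astype(int); cv2.polylines(im,[q.reshape(-1,1,2)],False,col,1)
for k in range(8):
    b=np.radians(105-30*k); p=proj(c,[*(AX+.0696*np.array([np.cos(b),np.sin(b)])),.06])[0].astype(int); cv2.putText(im,str(k),tuple(int(t) for t in p),0,.4,(255,0,0),1)
cv2.imwrite(f"pics/ov{n}.png",im)
E
python3 look.py 4 wrist; python3 ov.py 4 60 45; python3 st.py 45 .038 0.014 .086 45
```

```text
wrist 1 0 0
4.9167 [ 0.6453 -0.0926  0.086 ] [-0.2558  0.7002  0.4943  1.7248 -0.4327  0.8304  1.3871] [ 0.2299 -0.6692  0.227 ]
t 4.9167 pos [ 0.6453 -0.0926  0.086 ] polar 0.042346581339287606 33.58805208648374 toolx az 54.36734931800125 F [ 0.2299 -0.6692  0.227 ]
shift [-0.0044 -0.     -0.005 ] rot [-0.005   0.1635  0.0017]
```

View pics/ov4.png

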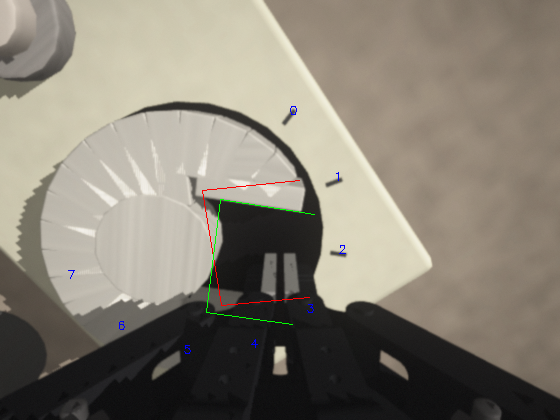

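>>> drive_tool:
  motion:
    - [-0.002,0,-0.0035,-0.004,0.08,0,0]
    - [-0.002,0,-0.0035,0,0.08,0,0]
    - [-0.002,0,-0.0035,0,0.08,0,0]

```text
t: 5.17
tool_pos: [0.6497, -0.1001, 0.0862]
eef_rot: [[0.761, 0.001, -0.649], [0.649, 0.008, 0.761], [0.006, -1.0, 0.006]]
contact_force: [-0.8, 5.6, 1.4]
grip_width: -0.0001
```

```bash
python3 st.py 30 .038 0.014 .086 30
```

```text
t 5.1667 pos [ 0.6497 -0.1001  0.0862] polar 0.04275123933931734 21.769609843914875 toolx az 40.46858480702803 F [-0.8201  5.5958  1.4436]
shift [-0.0057  0.0001 -0.007 ] rot [-0.0063  0.1827  0.0051]
```

>>> drive_tool:
  motion:
    - [-0.003,0,-0.004,-0.005,0.06,0.004,0]
    - [-0.003,0,-0.004,0,0.06,0,0]

```text
t: 5.33
tool_pos: [0.651, -0.1039, 0.0862]
eef_rot: [[0.834, 0.0, -0.553], [0.552, 0.01, 0.833], [0.006, -1.0, 0.008]]
contact_force: [0.3, 7.1, 1.1]
grip_width: 0.0001
```

```bash
python3 st.py 30 .038 0.014 .086 30
```

```text
t 5.3333 pos [ 0.651  -0.1039  0.0862] polar 0.042718813475166546 16.41303485330698 toolx az 33.53850219968838 F [0.2925 7.1024 1.0581]
shift [-0.0038  0.0001 -0.0037] rot [-0.0083  0.0618  0.0057]
```

>>> drive_tool:
  motion:
    - [-0.004,0,-0.005,-0.008,0.04,0.005,0]
    - [-0.003,0,-0.004,0,0.03,0,0]

```text
t: 5.5
tool_pos: [0.6512, -0.11, 0.0862]
eef_rot: [[0.869, 0.001, -0.494], [0.494, 0.007, 0.869], [0.004, -1.0, 0.005]]
contact_force: [0.2, 1.4, -0.2]
grip_width: -0.0002
```

```bash
python3 st.py 30 .038 0.014 .086 30
```

```text
t 5.5 pos [ 0.6512 -0.11    0.0862] polar 0.04161076593475221 8.26881483785086 toolx az 29.618856339503445 F [ 0.1922  1.3785 -0.1926]
shift [-0.0007  0.0002  0.0014] rot [-0.0051 -0.0066  0.0045]
```

>>> drive_tool:
  motion:
    - [0,0,0,0,0,0,0]
    - [0,0,0,0,0,0,0]
    - [0,0,0,0,0,0,0]

```text
t: 5.75
tool_pos: [0.6511, -0.1118, 0.0864]
eef_rot: [[0.869, 0.002, -0.495], [0.495, 0.005, 0.869], [0.004, -1.0, 0.003]]
contact_force: [0.1, -0.3, -0.1]
grip_width: 0.0001
```

```bash
python3 look.py 5 wrist; python3 ov.py 5 30 15; python3 st.py 15 .038 0.014 .086 15
```

```text
wrist 1 0 0
5.8 [ 0.6511 -0.1118  0.0864] [-0.2928  0.7358  0.5986  1.7097 -0.5292  0.8616  1.0562] [0.2635 0.4785 0.7907]
t 5.8 pos [ 0.6511 -0.1118  0.0864] polar 0.04132397607275622 5.777388177287347 toolx az 29.648804251460593 F [0.2635 0.4785 0.7907]
shift [-0.0046  0.0004 -0.0064] rot [-0.0039  0.2557  0.0039]
```

View pics/ov5.png

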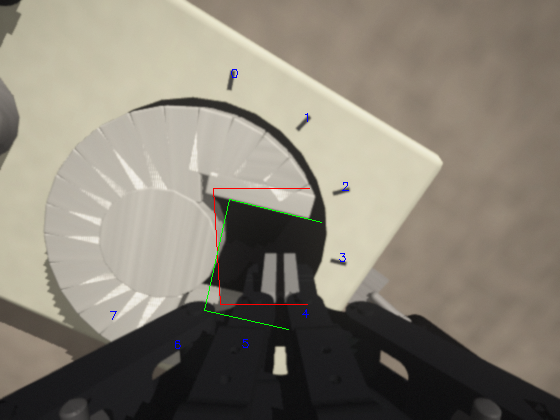

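>>> drive_tool:
  motion:
    - [-0.002,0,-0.0035,-0.003,0.09,0.003,0]
    - [-0.002,0,-0.0035,0,0.09,0,0]
    - [-0.002,0,-0.0035,0,0.08,0,0]
    - [-0.002,0,-0.004,0,0.08,0,0]

```text
t: 6.13
tool_pos: [0.651, -0.124, 0.0866]
eef_rot: [[0.986, 0.004, -0.168], [0.168, 0.008, 0.986], [0.006, -1.0, 0.008]]
contact_force: [1.9, 5.7, 0.4]
grip_width: -0.0001
```

```bash
python3 st.py 0 .038 0.014 .086 0
```

```text
t 6.1333 pos [ 0.651  -0.124   0.0866] polar 0.04182153905326229 -11.08210047263313 toolx az 9.662694490112548 F [1.9175 5.7257 0.415 ]
shift [-0.004   0.0006 -0.0054] rot [-0.008   0.1687  0.005 ]
```

>>> drive_tool:
  motion:
    - [-0.002,0,-0.005,-0.008,0.06,0.004,0]
    - [-0.003,0,-0.005,0,0.06,0,0]
    - [-0.002,0,-0.004,0,0.04,0,0]

```text
t: 6.38
tool_pos: [0.6488, -0.1306, 0.0865]
eef_rot: [[1.0, 0.005, -0.006], [0.006, 0.01, 1.0], [0.005, -1.0, 0.01]]
contact_force: [-0.5, 0.3, 1.1]
grip_width: 0.0004
```

```bash
python3 st.py 0 .038 0.014 .086 0
```

```text
t 6.3833 pos [ 0.6488 -0.1306  0.0865] polar 0.041438278062496 -20.608459460122663 toolx az 0.3555680143576057 F [-0.4787  0.2669  1.1217]
shift [-0.0008  0.0005  0.0006] rot [-0.0105  0.0062  0.0048]
```

>>> drive_tool:
  motion:
    - [0,0,0,0,0,0,0]
    - [0,0,0,0,0,0,0]
    - [0,0,0,0,0,0,0]

```text
t: 6.63
tool_pos: [0.6486, -0.1314, 0.0866]
eef_rot: [[1.0, 0.005, -0.008], [0.008, 0.01, 1.0], [0.005, -1.0, 0.009]]
contact_force: [0.4, -0.3, 0.4]
grip_width: 0.0001
```

```bash
python3 look.py 6 wrist; python3 ov.py 6 0 -15; python3 st.py -15 .038 0.014 .086 -15
```

```text
wrist 1 0 0
6.6833 [ 0.6486 -0.1314  0.0866] [-0.3351  0.7743  0.7169  1.7129 -0.6412  0.9003  0.6627] [-0.3976  0.5036 -0.6083]
t 6.6833 pos [ 0.6486 -0.1314  0.0866] polar 0.0415122364762794 -21.712605438635034 toolx az 0.43126552661592094 F [-0.3976  0.5036 -0.6083]
shift [-0.0055  0.0005 -0.008 ] rot [-0.0101  0.2693  0.0035]
```

View pics/ov6.png

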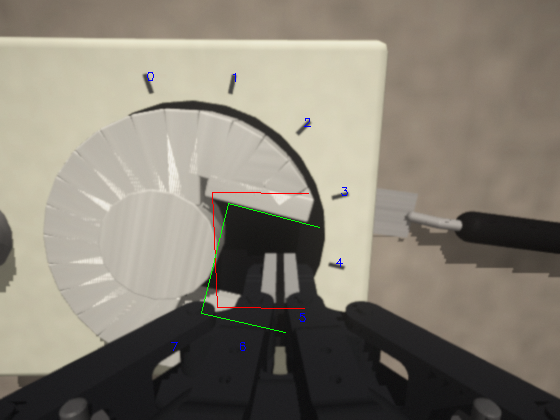

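>>> drive_tool:
  motion:
    - [-0.002,0,-0.0035,-0.006,0.09,0.003,0]
    - [-0.002,0,-0.0035,-0.004,0.09,0,0]
    - [-0.002,0,-0.0035,0,0.08,0,0]
    - [-0.002,0,-0.004,0,0.08,0,0]

```text
t: 7.02
tool_pos: [0.6415, -0.1427, 0.087]
eef_rot: [[0.942, 0.007, 0.335], [-0.335, 0.003, 0.942], [0.005, -1.0, 0.005]]
contact_force: [5.0, 4.5, -3.0]
grip_width: -0.0002
```

```bash
python3 st.py -30 .038 0.014 .086 -30
```

```text
t 7.0167 pos [ 0.6415 -0.1427  0.087 ] polar 0.04126032394461095 -40.26332555947002 toolx az -19.548920069811537 F [ 5.0269  4.5233 -2.9563]
shift [-0.0038  0.001  -0.0061] rot [-0.0055  0.1824  0.0047]
```

>>> drive_tool:
  motion:
    - [-0.002,0,-0.005,-0.005,0.06,0.004,0]
    - [-0.003,0,-0.004,0,0.05,0,0]

```text
t: 7.18
tool_pos: [0.6377, -0.1453, 0.0872]
eef_rot: [[0.899, 0.008, 0.438], [-0.438, 0.004, 0.899], [0.005, -1.0, 0.007]]
contact_force: [5.0, 2.8, 0.5]
grip_width: 0.0
```

```bash
python3 st.py -30 .038 0.014 .086 -30
```

```text
t 7.1833 pos [ 0.6377 -0.1453  0.0872] polar 0.040318021092076294 -46.590075067463935 toolx az -25.988766291163007 F [5.0339 2.7983 0.4985]
shift [-0.0008  0.0012 -0.0024] rot [-0.0071  0.07    0.0052]
```

>>> drive_tool:
  motion:
    - [-0.001,0,-0.004,-0.005,0.03,0.004,0]
    - [0,0,0,0,0,0,0]

```text
t: 7.35
tool_pos: [0.6364, -0.1459, 0.0871]
eef_rot: [[0.885, 0.004, 0.465], [-0.465, 0.004, 0.885], [0.002, -1.0, 0.006]]
contact_force: [1.0, -0.1, -0.8]
grip_width: 0.0001
```

```bash
python3 st.py -30 .038 0.014 .086 -30
```

```text
t 7.35 pos [ 0.6364 -0.1459  0.0871] polar 0.039870172773214446 -48.48359716207916 toolx az -27.69749472973515 F [ 0.9781 -0.0649 -0.8199]
shift [ 0.0001  0.0011 -0.0014] rot [-0.0056  0.0402  0.0016]
```

>>> drive_tool:
  motion:
    - [0,0,0,0,0,0,0]
    - [0,0,0,0,0,0,0]
    - [0,0,0,0,0,0,0]

```text
t: 7.6
tool_pos: [0.6361, -0.1466, 0.0871]
eef_rot: [[0.887, 0.004, 0.462], [-0.462, 0.003, 0.887], [0.002, -1.0, 0.004]]
contact_force: [1.5, 1.8, -0.3]
grip_width: 0.0001
```

```bash
python3 look.py 7 wrist; python3 ov.py 7 -30 -45; python3 st.py -30 .038 0.014 .086 -30
```

```text
wrist 1 0 0
7.65 [ 0.6361 -0.1466  0.0871] [-0.3877  0.8082  0.834   1.7414 -0.7362  0.9317  0.276 ] [0.1239 0.3373 0.4284]
t 7.65 pos [ 0.6361 -0.1466  0.0871] polar 0.040222356967424995 -49.46445802020075 toolx az -27.54311282765965 F [0.1239 0.3373 0.4284]
shift [ 0.      0.0011 -0.0006] rot [-0.0047  0.0429  0.0017]
```

View pics/ov7.png

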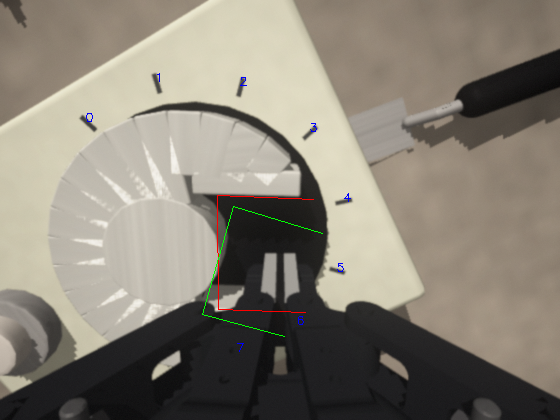

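>>> drive_tool:
  motion:
    - [-0.0005,0,-0.0025,-0.004,0.03,0,0]
    - [0,0,-0.001,0,0,0,0]
    - [0,0,0,0,0,0,0]
    - [0,0,0,0,0,0,0]

```text
t: 7.98
tool_pos: [0.6335, -0.1499, 0.087]
eef_rot: [[0.871, 0.001, 0.491], [-0.491, -0.0, 0.871], [0.001, -1.0, 0.0]]
contact_force: [-0.3, -1.3, -0.2]
grip_width: 0.0003
```

```bash
python3 look.py 8 wrist; python3 ov.py 8 -30 -45; python3 st.py -30 .038 0.014 .086 -30
```

```text
wrist 1 0 0
8.0333 [ 0.6335 -0.15    0.087 ] [-0.3902  0.811   0.8439  1.7452 -0.7397  0.9337  0.2513] [-0.2044  0.8324  0.4774]
t 8.0333 pos [ 0.6335 -0.15    0.087 ] polar 0.04132065182563385 -55.33261396756937 toolx az -29.441029254886608 F [-0.2044  0.8324  0.4774]
shift [0.0007 0.001  0.0037] rot [-0.0004  0.0098  0.0012]
```

View pics/ov8.png

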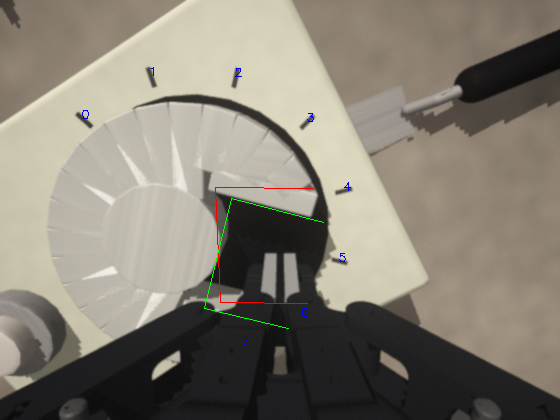

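>>> drive_tool:
  motion:
    - [0,-0.01,0.003,0,0,0,0]
    - [0,-0.02,0,0,0,0,0]
    - [0,-0.03,0,0,0,0,0]
    - [0,-0.03,0,0,0,0,0]
    - [0,0,0,0,0,0,0]

```text
t: 8.45
tool_pos: [0.6339, -0.148, 0.1811]
eef_rot: [[0.87, -0.003, 0.493], [-0.493, -0.002, 0.87], [-0.002, -1.0, -0.003]]
contact_force: [0.1, -1.6, 1.0]
grip_width: -0.0002
```

```bash
python3 look.py 9 wrist; python3 ov.py 9 -30 -45; cat > bt.py <<'E'
import sys
from h import *
from rig import r
s=r.state();p=np.array(s["tool_pos"]);print(s["t"],p,s["contact_force"])
sh,ro=togo(s,rx=float(sys.argv[1]),target=[.500,-.116,.096]);print(sh,ro)
E
python3 bt.py -10
```

```text
wrist 1 0 0
8.5 [ 0.633  -0.1473  0.1788] [-0.4525  0.7078  0.9392  1.699  -0.6354  1.0762  0.1763] [-0.2494  0.5294 -0.321 ]
8.5 [ 0.633  -0.1473  0.1788] [-0.2494  0.5294 -0.321 ]
[-0.1308  0.0835 -0.038 ] [ 0.0027 -0.3407 -0.0049]
```

View pics/ov9.png

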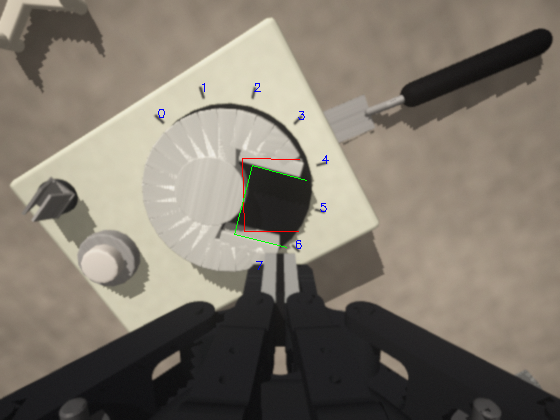

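>>> drive_tool:
  motion:
    - [-0.033,0,-0.009,0,-0.08,0,0]
    - [-0.033,0,-0.006,0,-0.08,0,0]
    - [-0.033,0,-0.003,0,-0.08,0,0]
    - [-0.03,0,0,0,-0.08,0,0]
    - [-0.005,0,0,0,-0.08,0,0]
    - [0,0,0,0,0,0,0]

```text
t: 9.0
tool_pos: [0.4944, -0.1109, 0.1761]
eef_rot: [[0.996, -0.01, 0.093], [-0.093, -0.003, 0.996], [-0.01, -1.0, -0.004]]
contact_force: [0.5, 0.4, 0.7]
grip_width: 0.0001
```

```bash
python3 bt.py -5
```

```text
9.0 [ 0.4944 -0.1109  0.1761] [0.4553 0.4033 0.7424]
[ 0.0069  0.0801 -0.0043] [ 0.0036 -0.0059 -0.0102]
```

>>> drive_tool:
  motion:
    - [0.004,0.025,-0.003,0.003,0,-0.01,0]
    - [0.002,0.02,-0.001,0,0,0,0]
    - [0,0.01,0,0,0,0,0]
    - [0,0,0,0,0,0,0]

```text
t: 9.33
tool_pos: [0.5022, -0.1146, 0.12]
eef_rot: [[0.995, 0.004, 0.099], [-0.099, 0.001, 0.995], [0.004, -1.0, 0.002]]
contact_force: [-0.9, 0.2, 0.2]
grip_width: -0.0001
```

```bash
python3 look.py 10 side wrist;python3 bt.py -5
```

```text
side 3.0 210 170
wrist 1 0 0
9.4333 [ 0.5031 -0.1151  0.1216] [-0.5017  0.5346  0.845   2.0698 -0.5772  0.7786  0.6009] [-0.3338  0.6692  0.396 ]
9.4333 [ 0.5031 -0.1151  0.1216] [-0.3338  0.6692  0.396 ]
[-0.0031  0.0255 -0.0012] [-0.0013 -0.0117  0.0063]
```

View pics/side10.png

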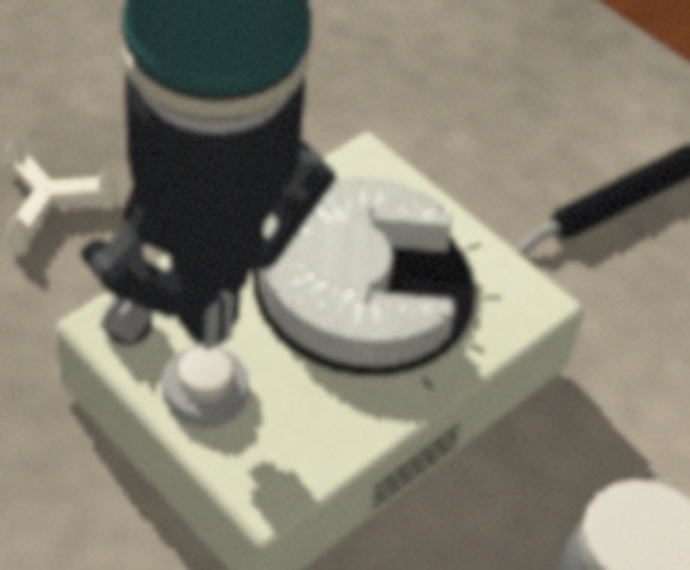

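View pics/wrist10.png

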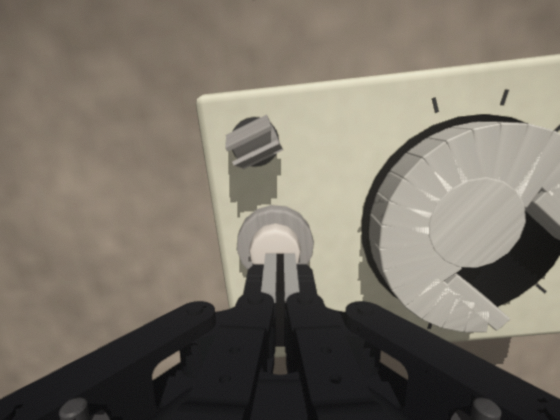

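>>> drive_tool:
  motion:
    - [-0.003,0.01,-0.001,0,-0.01,0.005,0]
    - [0,0.005,0,0,0,0,0]
    - [0,0,0,0,0,0,0]

```text
t: 9.68
tool_pos: [0.5017, -0.1164, 0.1071]
eef_rot: [[0.996, 0.004, 0.089], [-0.089, 0.0, 0.996], [0.004, -1.0, 0.001]]
contact_force: [0.2, -0.0, -0.9]
grip_width: 0.0004
```

```bash
python3 bt.py -5
```

```text
9.6833 [ 0.5017 -0.1164  0.1071] [ 0.2497 -0.0327 -0.8834]
[-0.0018  0.0111  0.0002] [-0.0006 -0.0014  0.0044]
```

>>> drive_tool:
  motion:
    - [-0.001,0.006,0,0,0,0.004,0]
    - [0,0.006,0,0,0,0,0]
    - [0,0.004,0,0,0,0,0]
    - [0,0.004,0,0,0,0,0]

```text
t: 10.02
tool_pos: [0.502, -0.1165, 0.0887]
eef_rot: [[0.996, 0.003, 0.089], [-0.089, 0.003, 0.996], [0.002, -1.0, 0.004]]
contact_force: [-19.8, 6.6, 76.4]
grip_width: -0.0001
```

```bash
python3 bt.py -5
```

```text
10.0167 [ 0.502  -0.1165  0.0887] [-19.8284   6.5959  76.3552]
[-0.002  -0.0073  0.0004] [-0.0037 -0.0014  0.0023]
```

>>> drive_tool:
  motion:
    - [0,-0.0005,0,0,0,0,0]

```text
t: 10.1
tool_pos: [0.5017, -0.1166, 0.0905]
eef_rot: [[0.996, 0.002, 0.089], [-0.089, 0.006, 0.996], [0.001, -1.0, 0.006]]
contact_force: [-3.3, 1.0, 4.4]
grip_width: 0.0
```

```bash
python3 bt.py -5; python3 look.py 11 side
```

```text
10.1 [ 0.5017 -0.1166  0.0905] [-3.2857  0.9847  4.3714]
[-0.0018 -0.0055  0.0005] [-0.0064 -0.0019  0.0014]
side 3.0 210 170
10.15 [ 0.502  -0.1167  0.0903] [-0.4488  0.5831  0.7866  2.0802 -0.6349  0.7294  0.6601] [-3.0918  0.2199  3.6474]
```

View pics/side11.png

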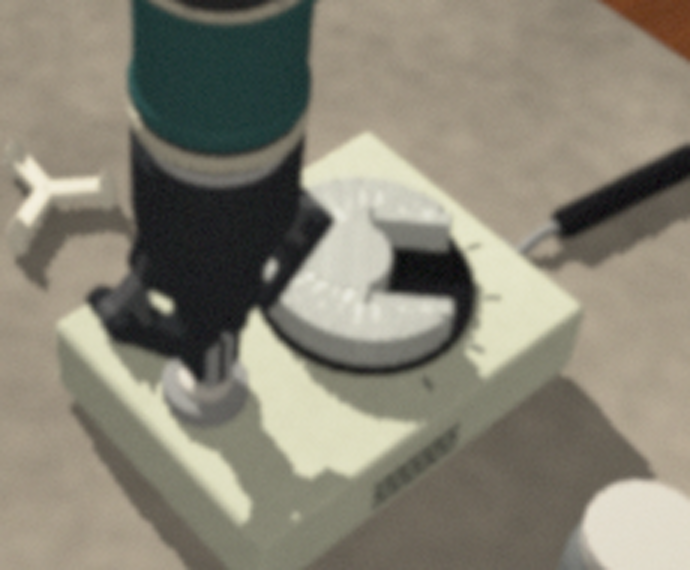

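>>> drive_tool:
  motion:
    - [0,0.001,0,0.003,0,0,0]
    - [0,0,0,0,0,0,0]

```text
t: 10.32
tool_pos: [0.502, -0.1168, 0.0904]
eef_rot: [[0.996, 0.004, 0.09], [-0.09, 0.01, 0.996], [0.003, -1.0, 0.011]]
contact_force: [-1.6, 0.4, 4.7]
grip_width: 0.0002
```

>>> drive_tool:
  motion:
    - [0,0.001,0,0,0,0,0]
    - [0,0.0005,0,0,0,0,0]
    - [0,0,0,0,0,0,0]

```text
t: 10.57
tool_pos: [0.502, -0.1168, 0.0903]
eef_rot: [[0.996, 0.004, 0.09], [-0.09, 0.014, 0.996], [0.003, -1.0, 0.014]]
contact_force: [-0.9, 0.6, 4.1]
grip_width: -0.0002
```

>>> drive_tool:
  motion:
    - [0,0.002,0,-0.008,0,0,0]
    - [0,0.002,0,0,0,0,0]

```text
t: 10.73
tool_pos: [0.5023, -0.1169, 0.0895]
eef_rot: [[0.996, 0.004, 0.091], [-0.091, 0.011, 0.996], [0.003, -1.0, 0.011]]
contact_force: [-10.5, 4.4, 38.1]
grip_width: 0.0002
```

>>> drive_tool:
  motion:
    - [0,0.002,0,0,0,0,0]
    - [0,0.002,0,0,0,0,0]

```text
t: 10.9
tool_pos: [0.5022, -0.117, 0.0897]
eef_rot: [[0.996, 0.004, 0.092], [-0.092, 0.017, 0.996], [0.003, -1.0, 0.017]]
contact_force: [-8.3, 2.4, 27.2]
grip_width: -0.0001
```

>>> drive_tool:
  motion:
    - [0,-0.005,0,0,0,0,0]
    - [0,-0.01,0,0,0,0,0]
    - [0,-0.03,0,0,0,0,0]
    - [0,-0.04,0,0,0,0,0]
    - [0,-0.04,0,0,0,0,0]
    - [0,-0.03,0,0,0,0,0]
    - [0,0,0,0,0,0,0]
    - [0,0,0,0,0,0,0]

```text
t: 11.57
tool_pos: [0.5009, -0.121, 0.2522]
eef_rot: [[0.995, 0.003, 0.095], [-0.095, 0.018, 0.995], [0.001, -1.0, 0.018]]
contact_force: [-0.1, 1.1, -1.3]
grip_width: 0.0001
```

```bash
python3 look.py 12 side wrist; python3 ov.py 12 -45; python3 bt.py -5; python3 - <<'E'
import cv2,pickle
c=pickle.load(open('side12.pkl','rb'));cv2.imwrite('pics/side12f.png',c["color"])
E
```

```text
side 3.0 210 170
wrist 1 0 0
11.6667 [ 0.5005 -0.1211  0.2511] [-0.6446  0.3357  1.0165  1.9689 -0.3538  1.0251  0.4413] [-0.2961 -0.2775 -0.5363]
11.6667 [ 0.5005 -0.1211  0.2511] [-0.2961 -0.2775 -0.5363]
[-0.0009  0.1552  0.0023] [-0.0175 -0.0082 -0.0006]
```

View pics/side12.png

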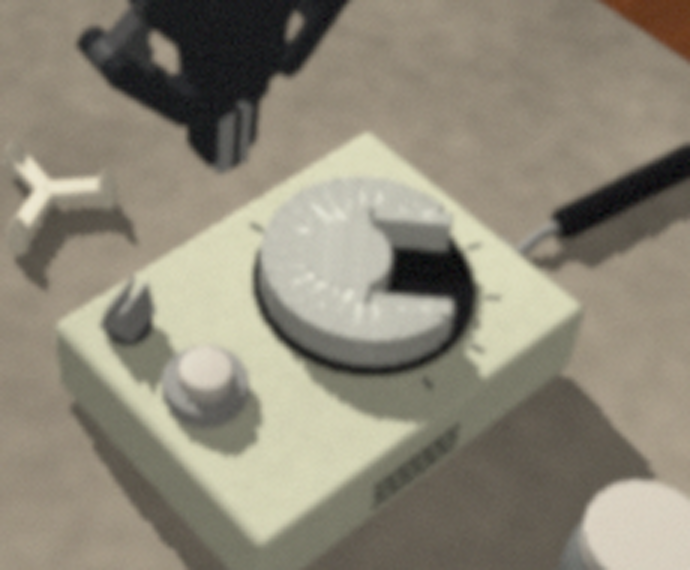

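View pics/ov12.png

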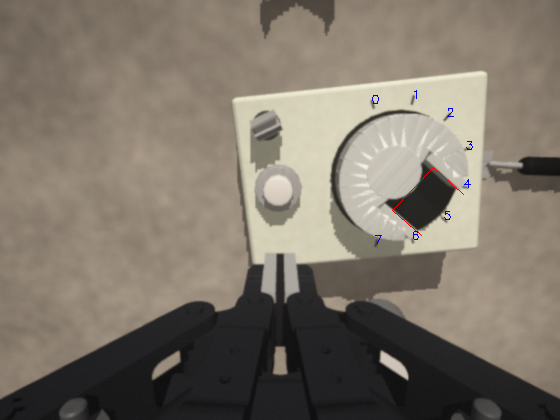

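The side view shows the button up again at about (208, 370), the clip at (130, 315) and the stilt at (55, 190), both where they were. In the wrist view the notch lies on the predicted −45° outline, pointing at tick 5, which is four clicks on from tick 1. The arm is clear, so I'm handing in.

```bash
python3 -c "
from rig import r
print(r.sign_off())"
```

```text
the job is handed in; nothing more can be done
None
```

The dial is four clicks clockwise of where it started, and the start button was pressed fully down after that. The job is handed in; sign-off gave no verdict.

- **Dial:** It started on click 1, with the notch at 75°. I pushed it round one click at a time with the closed fingertips in the notch, and checked each rest with the wrist camera. On the last click it stalled about midway with hardly any force on the finger, so I nudged it 2–3 mm further and it snapped into click 5 (−45°). It was not pushed past that.
- **Button:** I pressed it only after the dial was on its fourth click. It met its stop at a TCP height of about 90 mm, which matches 6 mm of travel, with about 4.5 N of spring force just before. The first press was harder than intended, peaking near 79 N (the limit is 120 N). I pushed it to the stop again more gently, at 27–38 N, to confirm it was fully down.
- **Last checks:** The button is up, the dial is at −45° in the wrist view, and the contact force is within noise of zero with the gripper about 155 mm above the button. The clip, stilt, spatula and pot looked unmoved in the pictures, though I judged that by eye and did not measure it. Time used was 11.7 s.

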